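# Flask home, marker over

## Task

The culture flask is back from the microscope and lies in one of the rack's three bays, not yet home. With the fingertips, slide it flat along its bay until its cap touches the end stop, then flip the marker behind that same bay over its pin to the other side, so that it lies level with its disc face up. Push only, lift nothing, and leave the other two markers and everything else as they are.

Things in the scene. Friction and masses are not known exactly. Their poses are not given: they have to be found in the camera images.
- rack: Low black sample rack fixed to the bench: plate 235 x 395 mm, its top 6 mm above the bench. Origin at bench level; x points away from the robot (within 12 degrees), y left. The plate spans x -110 to +125 mm. Three bays with centre lines at y = +125, 0, -125 mm, each with two guide rails 64 mm apart inside, tops 16 mm above the bench, x -55 to +45 mm, an end stop, and a flip marker behind it.
- flask: Clear rectangular culture flask, loose (about 0.12 kg), lying flat in one of the three bays (any), cap away from the robot. 92 mm long along its x, body 50 mm wide, 30 mm high. Origin at the centre of its underside, 6 mm above the bench; flat rear end at x = -46, cap face at x = +46 mm. At the start the cap is 20 to 42 mm short of the stop and the body partly between the rails.
- flask_cap (a point): Centre of the front face of the flask's round cap (24 mm diameter), the part that meets the end stop; axes as the flask's.
- flask_base (a point): Centre of the flat rear end of the flask (50 mm wide, 30 mm high), facing the robot.
- stop_left (a point): Centre of the near face of the left bay's end stop, 23 mm above the bench; axes as the rack's. The stop is 64 mm wide, 6 mm thick, its top 40 mm above the bench. The flask is home when its cap touches this face.
- stop_middle (a point): Centre of the near face of the middle bay's end stop, 23 mm above the bench; axes as the rack's. The stop is 64 mm wide, 6 mm thick, its top 40 mm above the bench. The flask is home when its cap touches this face.
- stop_right (a point): Centre of the near face of the right bay's end stop, 23 mm above the bench; axes as the rack's. The stop is 64 mm wide, 6 mm thick, its top 40 mm above the bench. The flask is home when its cap touches this face.
- pivot_left (a point): Middle of the left marker's hinge pin, 52 mm above the bench, 39 mm behind the stop's near face; axes as the rack's; the pin runs along x between two posts (14 mm wide, tops 59 mm above the bench). The marker: a white paddle 46 mm wide along the pin, 4 mm thick, its free end bent up into a lip on the bar face: 4 mm thick, outer face 50 mm from the pin's axis, rim 24 mm above the pin's plane.
- pivot_middle (a point): Middle of the middle marker's hinge pin, 52 mm above the bench, 39 mm behind the stop's near face; axes as the rack's; the pin runs along x between two posts (14 mm wide, tops 59 mm above the bench). The marker: a white paddle 46 mm wide along the pin, 4 mm thick, its free end bent up into a lip on the bar face: 4 mm thick, outer face 50 mm from the pin's axis, rim 24 mm above the pin's plane.
- pivot_right (a point): Middle of the right marker's hinge pin, 52 mm above the bench, 39 mm behind the stop's near face; axes as the rack's; the pin runs along x between two posts (14 mm wide, tops 59 mm above the bench). The marker: a white paddle 46 mm wide along the pin, 4 mm thick, its free end bent up into a lip on the bar face: 4 mm thick, outer face 50 mm from the pin's axis, rim 24 mm above the pin's plane.
- marker_left (a joint): Angle of the left flip marker, rad. 0: paddle level to the left (+y) of its pin, bar face up; 1.57: upright; 3.14: over the top, level to the right (-y), disc face up. Stops at 0 and 3.14; starts at 0 to 0.15. Stiff hinge (0.03 N m), stays where left; paddle 50 g. Pushing the lip's upper part towards the pin swings it up.
- marker_middle (a joint): Angle of the middle flip marker, rad. 0: paddle level to the left (+y) of its pin, bar face up; 1.57: upright; 3.14: over the top, level to the right (-y), disc face up. Stops at 0 and 3.14; starts at 0 to 0.15. Stiff hinge (0.03 N m), stays where left; paddle 50 g. Pushing the lip's upper part towards the pin swings it up.
- marker_right (a joint): Angle of the right flip marker, rad. 0: paddle level to the left (+y) of its pin, bar face up; 1.57: upright; 3.14: over the top, level to the right (-y), disc face up. Stops at 0 and 3.14; starts at 0 to 0.15. Stiff hinge (0.03 N m), stays where left; paddle 50 g. Pushing the lip's upper part towards the pin swings it up.
- dish: Round closed glass dish, 56 mm diameter, 15 mm high, in a bay without the flask. Loose; leave it alone. Origin at the centre of its underside.
- jar: Small lidded jar, 48 mm diameter, 52 mm high, in a bay without the flask. Loose; leave it alone. Origin at the centre of its underside.
- bottle: Bottle, 68 mm diameter, 140 mm high, on the bench to the left. Loose; leave it alone. Origin at the centre of its underside.
- tipbox: Grey pipette tip box, 120 x 85 x 60 mm high, on the bench to the right. Loose; leave it alone. Origin at the centre of its underside.
- beaker: Glass beaker, about 70 mm diameter, 85 mm high, on the bench to the right. Loose; leave it alone. Origin at the centre of its underside.
- pen: Black pen, 130 mm long, 12 mm thick, lying on the bench to the left (origin on the underside). Loose; leave it alone.
Things that resemble listed ones, but are neither listed nor needed, are in the scene too. There is more than one size of the flask; the one meant has the size given above.

How it is judged (in metres and radians):
On the way, in this order (a step that is already met when the one before it is completed fails the run):
1. the flask is home against its bay's end stop while all markers still lie to the left (((y of flask_cap in the frame of stop_left between -0.04 and 0.04 m and x of flask_cap in the frame of stop_left above -0.006 m and value of joint marker_left below 0.6 rad and value of joint each of marker_middle, marker_right below 0.4 rad and angle between flask's own z axis and vertical below 0.1 rad and linear speed of flask below 0.02 m/s) or (y of flask_cap in the frame of stop_middle between -0.04 and 0.04 m and x of flask_cap in the frame of stop_middle above -0.006 m and value of joint marker_middle below 0.6 rad and value of joint each of marker_left, marker_right below 0.4 rad and angle between flask's own z axis and vertical below 0.1 rad and linear speed of flask below 0.02 m/s) or (y of flask_cap in the frame of stop_right between -0.04 and 0.04 m and x of flask_cap in the frame of stop_right above -0.006 m and value of joint marker_right below 0.6 rad and value of joint each of marker_left, marker_middle below 0.4 rad and angle between flask's own z axis and vertical below 0.1 rad and linear speed of flask below 0.02 m/s))), for 0.2 s.
2. the marker behind the flask's bay has been flipped over (((y of flask_cap in the frame of stop_left between -0.04 and 0.04 m and value of joint marker_left above 2.9 rad) or (y of flask_cap in the frame of stop_middle between -0.04 and 0.04 m and value of joint marker_middle above 2.9 rad) or (y of flask_cap in the frame of stop_right between -0.04 and 0.04 m and value of joint marker_right above 2.9 rad))), for 0.2 s.
At the end, for the whole second after the job is handed in: The flask lies flat and still in its bay with its cap within 6 mm of the end stop; the marker behind that bay reads over 2.9 rad (within 14 degrees of level on the right side), at rest; the other two markers read under 0.4 rad (((y of flask_cap in the frame of stop_left between -0.04 and 0.04 m and x of flask_cap in the frame of stop_left above -0.006 m and value of joint marker_left above 2.9 rad and velocity of joint marker_left below 0.1 rad/s and value of joint each of marker_middle, marker_right below 0.4 rad) or (y of flask_cap in the frame of stop_middle between -0.04 and 0.04 m and x of flask_cap in the frame of stop_middle above -0.006 m and value of joint marker_middle above 2.9 rad and velocity of joint marker_middle below 0.1 rad/s and value of joint each of marker_left, marker_right below 0.4 rad) or (y of flask_cap in the frame of stop_right between -0.04 and 0.04 m and x of flask_cap in the frame of stop_right above -0.006 m and value of joint marker_right above 2.9 rad and velocity of joint marker_right below 0.1 rad/s and value of joint each of marker_left, marker_middle below 0.4 rad)) and angle between flask's own z axis and vertical below 0.1 rad and linear speed of flask below 0.02 m/s); the robot touches nothing.
It fails at once if the flask is lifted more than 8 mm or tipped (height (world z) of flask above 0.014 m or angle between flask's own z axis and vertical above 0.35 rad).
It fails at once if a marker that does not belong to the flask's bay is turned up ((value of joint marker_left above 0.6 rad and not (y of flask_cap in the frame of stop_left between -0.04 and 0.04 m)) or (value of joint marker_middle above 0.6 rad and not (y of flask_cap in the frame of stop_middle between -0.04 and 0.04 m)) or (value of joint marker_right above 0.6 rad and not (y of flask_cap in the frame of stop_right between -0.04 and 0.04 m))).
It fails at once if another thing is displaced by more than 20 mm (distance of any of dish, jar, bottle, tipbox, beaker, pen from where it was at the start of the episode above 0.02 m).
It also fails if it takes over 51 s, if anything falls off the work surface, if the arm or the gripper's body presses on something with over 40 N, if the wrist force passes 120 N, or if a joint passes its speed limit or range.

## Robot

A 7-joint arm with a two-finger parallel gripper is mounted at the origin on the work surface. World frame = base frame: x ahead of the robot, y to its left, z up, the work surface at z = 0. Lengths are in m, angles in degrees, forces in N, time in s.
With the tool pointing down it reaches from about 0.4 to 0.875 m from the base axis. Payload 6.5 kg.
Tool frame: the origin (TCP) lies midway between the tips of the shut fingers; the grasp point (between the pads) lies 19 mm behind it; z points along the fingers, y is the line along which they close (so a half turn about z gives the same grasp; the last joint's range is limited). The gripper opens to 85 mm and grips with 20 to 120 N. Pads are 22 mm wide; open, the fingers measure 114 mm over their backs; the gripper's body (76 mm by 85 mm) begins 54 mm behind the grasp point. The pads swing forward as they close: fully open they stand 13 mm farther back than shut.
Start: joints at [-73.694, 30.733, -0.252, 88.115, 0.149, 61.152, -4.079], TCP at [0.223, 0.61, 0.231] pointing down, gripper open.
Joint ranges: [-154.64, 154.64], [-21.42, 123.67], [-72.66, 72.17], [13.99, 137.28], [-74.86, 254.86], [10.95, 109.41], [-158.01, 158.01]. Speed limits (degrees/s): [136.94, 136.94, 180, 180, 180, 180, 180].

## Interface

Orientations are given as [roll, pitch, yaw] about the fixed x, y, z axes, in that order (R = Rz(yaw) Ry(pitch) Rx(roll)).
In Python, from bench import bot, cams, order, spotter gives the robot as it stands.
- The arm moves only by the shell command python3 -m jog 'ROWS'. ROWS is JSON, a list of rows, each a list of 3 entries, a list of its own where there are three numbers: the turn, a rotation vector about the tool's x, y, z in rad, then the shift along the tool's x, y, z in cm, then the finger opening in cm, from 0 to 8.54. A call has 1 to 20 rows; each row shifts and turns the commanded pose from where the row before left it, along the tool's axes as they then stand; what a row does not reach is not made up. A row lasts 1/10 s, in which the tool goes at most 50 mm and 8.59 degrees, less where a joint would pass 70% of its speed; a pose out of reach is approached as far as the arm can. A call is refused whole if a number of a shift passes 5 or a number of a turn 0.15, either way. A call with a gripper value outside its range is refused whole. The fingers move at their own pace and stop on an object; the grip force is fixed at half the most. Time passes only in rows, so rows that do not move let the fingers close. It gives the time, the measured TCP pose, the force, the opening and the grip force at its end, in the units of the state.
- bot.state(): the state, without advancing time (a new reading comes with each control period).
- cams.get_image(name): name is "scene" or "side" or "wrist"; returns the picture (384x512x3 uint8, red, green, blue); there is no depth.
- cams.camera_info(name): a dict with "fovy" (degrees; the focal length in pixels is half the picture's height over the tangent of half this angle, whatever the lens; pixels are square), "cx", "cy" (the principal point, pixels), "k1" (the pictures are not rectified: a ray, as slopes to the right and down, at radius r is drawn at 1 + k1 r^2 times it, then the intrinsics apply), "origin" and "attitude" of the camera in the world. Camera axes: x right, y down, z forward; pixel columns grow to the right and rows downward; lengths in m; the calibration is good to about 2 mm. A picture is of the moment at which its call begins: read the wrist's pose just before it. camera_info takes no time and is no camera call; for the wrist camera it gives the pose at the moment of the call.
- order.sign_off(): hands the job in; it is judged then, once.
Trained networks look in the newest picture that a camera, given by its name, has taken for a name from the list of things; names that differ only in an ending like _2 or _b are one class to them, and where a whole thing is asked for, a point or a joint stands for the part that bears it (a point fixed in the world has none). Each returns a list of dicts, best first, with "p" (0 to 1); they miss things now and then, are a little off and sometimes report something else, mostly with a low value. They report only what shows in the picture. A call takes as long as a camera call. They do not tell look-alikes from the thing itself.
- spotter.search_frame(camera, query): "box" ([left, top, width, height] in pixels, round what is visible of it).
- spotter.masks_of(camera, query): "region" (384x512 bool, what is visible of it) and "box" ([left, top, width, height] in pixels, round what is visible of it).
- spotter.pinpoint(camera, query): "at" ([column, row] in pixels: a listed point, or the origin of a listed thing).
The state is a dict: "time": time; "joint_positions": joint angles; "joint_velocities": joint speeds; "tau": joint torques, N m; "tcp_pos": TCP position; "tcp_rot": TCP orientation; "ft_force": force on the tool from outside, world axes, zero at the start; "moment": the same for the moment, N m; "width": opening from 0.0 (shut) to 1.0 (fully open); "gripper_force": force on a finger pad.
Only numpy, scipy, OpenCV 4.12 (cv2) and the standard library are available. Lean on these libraries where they do the work, as an engineer would, in place of code of your own. Each camera call takes 0.05 s, during which the arm holds its last target. There are 200 camera calls.

## Working session

There is one attempt and no reset: what is moved stays moved. The work goes in short steps, Python scripts to look and compute and a shell command to move; the robot and the scene stay as the last step left them, time stands still between calls to the robot, and variables do not carry over. Pictures are saved under pics/ and viewed, at most 11 in all, crops included, and the job is handed in when it is done.

```bash
mkdir -p pics; cat > h.py <<'E'
import numpy as np, cv2
from bench import bot, cams, order, spotter
from scipy.spatial.transform import Rotation as R
def snap(n,f=None):
    im=cams.get_image(n)
    if f: cv2.imwrite('pics/'+f,im[:,:,::-1])
    return im
def K(n):
    c=cams.camera_info(n); f=192/np.tan(np.radians(c['fovy'])/2); return c,f
def rot(c):
    a=np.array(c['attitude'],float)
    return a if a.shape==(3,3) else R.from_euler('xyz',a,degrees=True).as_matrix()
def ray(n,uv):
    c,f=K(n); d=np.array([(uv[0]-c['cx'])/f,(uv[1]-c['cy'])/f]); s=d.copy()
    for _ in range(30): s=d/(1+c['k1']*(s@s))
    return np.array(c['origin']),rot(c)@np.r_[s,1]
def at_z(n,uv,z):
    o,d=ray(n,uv); return o+d*(z-o[2])/d[2]
def proj(n,p):
    c,f=K(n); q=rot(c).T@(np.array(p)-c['origin']); s=q[:2]/q[2]; s=s*(1+c['k1']*(s@s)); return s*f+[c['cx'],c['cy']]
E
python3 - <<'E'
from h import *
print(cams.camera_info('scene'),cams.camera_info('side'),cams.camera_info('wrist'))
a=snap('scene','a.png');b=snap('side','b.png')
cv2.imwrite('pics/a2.png',cv2.resize(a,(800,600))[:,:,::-1]);cv2.imwrite('pics/b2.png',cv2.resize(b,(800,600))[:,:,::-1])
Z=dict(flask=.006,flask_cap=.02,flask_base=.021,dish=.006,jar=.006,rack=0,bottle=0,tipbox=0,beaker=0,pen=0)
for s in 'left','middle','right': Z['stop_'+s]=.023; Z['pivot_'+s]=.052
for n in 'scene','side':
  for k,z in Z.items():
    for r in spotter.pinpoint(n,k)[:3]: print(n,k,round(r['p'],2),np.round(r['at']),np.round(at_z(n,r['at'],z),3))
print(bot.state())
E
```

```text
{'fovy': 56.77423293678233, 'cx': 256.47113923671225, 'cy': 194.65564551439363, 'k1': -0.03071801766995161, 'origin': array([1.02884189, 0.23867737, 0.94912976]), 'attitude': array([-1.46758650e+02, -6.29746090e-02,  1.10455373e+02])} {'fovy': 45.44477599007835, 'cx': 259.4542011889925, 'cy': 191.57893304692615, 'k1': 0.008318595290462128, 'origin': array([0.45451367, 1.04625797, 1.06199693]), 'attitude': array([-133.60671366,   -0.89304811, -177.68325003])} {'fovy': 68.02302532663569, 'cx': 255.44584539944088, 'cy': 188.92945584214402, 'k1': -0.01946349600655185, 'origin': array([0.15502688, 0.63499343, 0.37342294]), 'attitude': array([1.63449039e+02, 8.09224066e-02, 6.98797444e+01])}
scene flask 0.86 [223. 207.] [ 0.53  -0.057  0.006]
scene flask 0.85 [199. 134.] [ 0.28  -0.26   0.006]
scene flask 0.75 [258. 174.] [ 0.37  -0.001  0.006]
scene flask_cap 0.78 [216. 216.] [ 0.574 -0.06   0.02 ]
scene flask_cap 0.72 [192. 122.] [ 0.245 -0.299  0.02 ]
scene flask_cap 0.58 [244. 174.] [ 0.395 -0.038  0.02 ]
scene flask_base 0.94 [211. 147.] [ 0.33  -0.188  0.021]
scene flask_base 0.92 [2
[... 2399 characters left out ...]
 1.7, 'joint_positions': array([-73.69534767,  30.73190755,  -0.25234537,  88.1138843 ,
         0.15148829,  61.15109696,  -4.07982053]), 'joint_velocities': array([-0.08145364,  0.05918881, -0.00403397, -0.00705445, -0.03662964,
        0.07496015,  0.063633  ]), 'tau': array([-2.03454738e-04, -5.83319163e+01,  1.04777232e+00, -2.59434932e+01,
        1.24627471e-02,  1.78284008e-03,  2.33698032e-06]), 'tcp_pos': array([0.22336615, 0.61042957, 0.23131622]), 'tcp_rot': array([1.79996308e+02, 3.48469255e-03, 1.59905521e+02]), 'ft_force': array([ 0.19221839, -0.07791179, -0.52489509]), 'moment': array([-0.05901324, -0.06109384, -0.03576113]), 'gripper_force': 0.0, 'width': 0.9995460187881247}
```

View pics/a2.png

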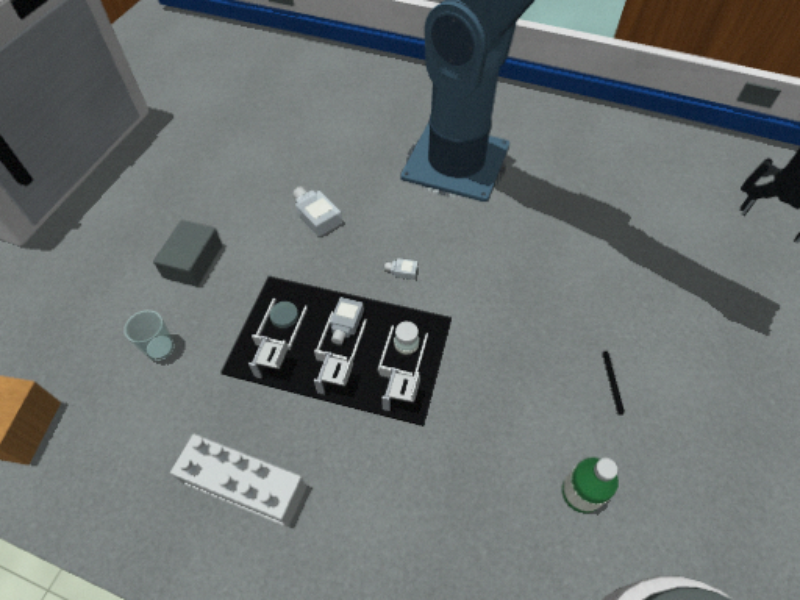

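View pics/b2.png

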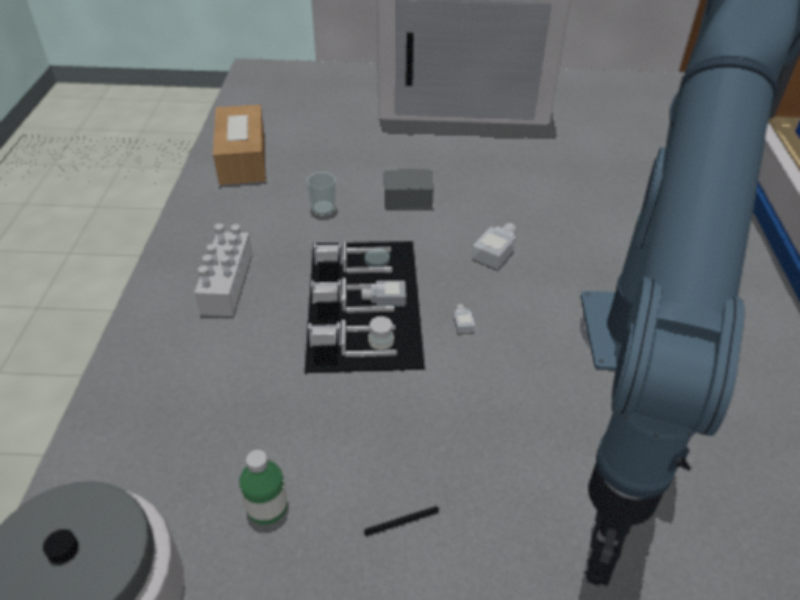

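Flask of the right size is in the middle bay, around (223,207) in the scene image and (247,185) in the side image. The jar is in the left bay and the dish in the right. The big and small flasks off the rack are look-alikes. I'm moving above the rack for a wrist view.

```bash
python3 -m jog '[[[0,0,0],[-3.06,-3.34,-0.75],0],[[0,0,0],[-3.06,-3.34,-0.75],0],[[0,0,0],[-3.06,-3.34,-0.75],0],[[0,0,0],[-3.06,-3.34,-0.75],0],[[0,0,0],[-3.06,-3.34,-0.75],0],[[0,0,0],[-3.06,-3.34,-0.75],0],[[0,0,0],[-3.06,-3.34,-0.75],0],[[0,0,0],[-3.06,-3.34,-0.75],0],[[0,0,0],[-3.06,-3.34,-0.75],0],[[0,0,0],[-3.06,-3.34,-0.75],0],[[0,0,0],[-3.06,-3.34,-0.75],0],[[0,0,0],[-3.06,-3.34,-0.75],0],[[0,0,0],[-3.06,-3.34,-0.75],0],[[0,0,0],[-3.06,-3.34,-0.75],0],[[0,0,0],[-3.06,-3.34,-0.75],0],[[0,0,0],[-3.06,-3.34,-0.75],0],[[0,0,-0.145],[0,0,0],0],[[0,0,-0.145],[0,0,0],0],[[0,0,-0.145],[0,0,0],0],[[0,0,0],[0,0,0],0]]'
python3 - <<'E'
from h import *
a=snap('wrist','w.png');cv2.imwrite('pics/w2.png',cv2.resize(a,(800,600))[:,:,::-1])
Z=dict(flask=.006,flask_cap=.02,flask_base=.021)
for s in 'left','middle','right': Z['stop_'+s]=.023; Z['pivot_'+s]=.052
n='wrist'
for k,z in Z.items():
    for r in spotter.pinpoint(n,k)[:2]: print(n,k,round(r['p'],2),np.round(r['at']),np.round(at_z(n,r['at'],z),4))
s=bot.state();print(s['tcp_pos'],s['tcp_rot'],s['ft_force'])
E
```

```text
time: 3.7
tcp_pos: [0.4995, -0.0598, 0.3514]
tcp_rot: [180.0, 0.0, -175.1]
ft_force: [-0.7, 0.2, -0.7]
width: -0.003
gripper_force: 0.0
wrist flask 0.91 [253. 170.] [ 0.5381 -0.0602  0.006 ]
wrist flask 0.89 [296.  67.] [ 0.3649 -0.0046  0.006 ]
wrist flask_cap 0.71 [252. 193.] [ 0.575  -0.0598  0.02  ]
wrist flask_cap 0.38 [ 37. 127.] [ 0.4907 -0.4229  0.02  ]
wrist flask_base 0.93 [317.  68.] [0.365  0.0245 0.021 ]
wrist flask_base 0.77 [252. 143.] [ 0.4886 -0.0662  0.021 ]
wrist stop_left 0.15 [181. 241.] [ 0.6779 -0.1815  0.023 ]
wrist pivot_left 0.75 [328. 242.] [0.642  0.0772 0.052 ]
wrist stop_middle 0.68 [252. 214.] [ 0.6143 -0.0555  0.023 ]
wrist pivot_middle 0.71 [254. 240.] [ 0.6503 -0.049   0.052 ]
wrist pivot_middle 0.32 [183. 216.] [ 0.6153 -0.1715  0.052 ]
wrist stop_right 0.7 [184. 218.] [ 0.6316 -0.1761  0.023 ]
wrist pivot_right 0.94 [181. 241.] [ 0.6616 -0.174   0.052 ]
wrist pivot_right 0.37 [254. 241.] [ 0.6513 -0.0491  0.052 ]
[ 0.49952678 -0.05961608  0.35132788] [ 1.79999437e+02  4.85777422e-03 -1.75198914e+02] [-0.25065659 -1.01186074 -0.4423881 ]
```

View pics/w2.png

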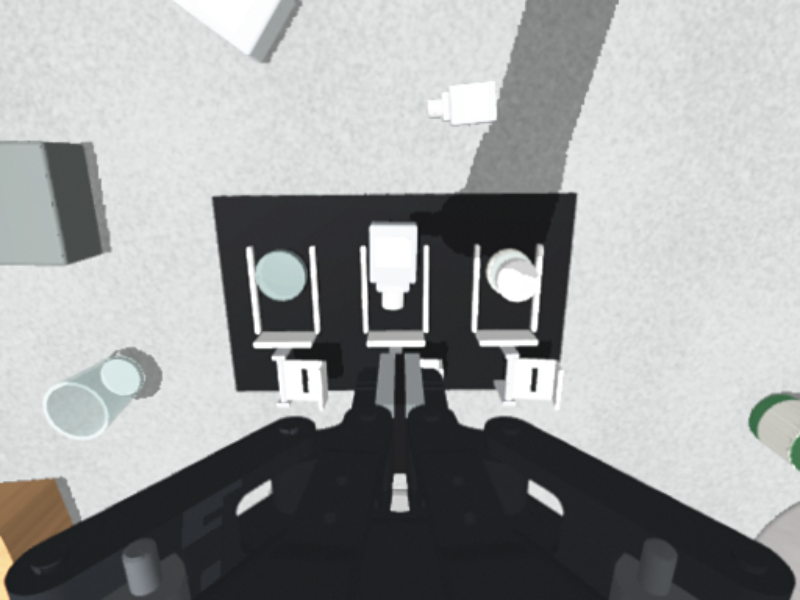

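The wrist view confirms the flask in the middle bay (cap about (252,193), base about (252,143) in raw pixels). The plate's near corners are at about (136,126) and (369,124). I'll fit the rack pose.

```bash
python3 - <<'E'
from h import *
from scipy.optimize import least_squares
L=lambda y:(0.039,y)
sx=None
# local: plate near corners, stops, pivots ; stop near-face x unknown = s
obs=[]
n='wrist'
for uv,xy in [((136.5,126),(-.11,-.1975)),((369,123.5),(-.11,.1975))]: obs.append((at_z(n,uv,.006)[:2],xy,0,3))
P=dict(l=.125,m=0,r=-.125)
for y,q in [(.125,[(.642,.0772),(.640,.076),(.637,.072)]),(0,[(.6505,-.049),(.659,-.050),(.653,-.044)]),(-.125,[(.6616,-.174),(.670,-.172),(.672,-.181)])]:
    for p in q: obs.append((np.array(p),(.039,y),1,1))
for y,q in [(.125,[(.597,.080),(.611,.076)]),(0,[(.6143,-.0555),(.622,-.06),(.612,-.064)]),(-.125,[(.6316,-.1761),(.612,-.183),(.628,-.169)])]:
    for p in q: obs.append((np.array(p),(0,y),1,1))
def res(v,a=False):
    x,y,t,s=v; c,sn=np.cos(t),np.sin(t); o=[]
    for p,l,u,w in obs:
        lx=l[0]+u*s; o+=list(w*(p-[x+c*lx-sn*l[1],y+sn*lx+c*l[1]]))
    return np.array(o)
r=least_squares(res,[.57,-.06,.08,.05],loss='soft_l1',f_scale=.004)
print(r.x,np.degrees(r.x[2]));print(np.round(res(r.x).reshape(-1,2)*1000,1))
x,y,t,s=r.x;M=np.array([[np.cos(t),-np.sin(t)],[np.sin(t),np.cos(t)]]);o=np.array([x,y])
print('stop',o+M@[s,0],'pivot',o+M@[s+.039,0])
for nm,p in [('cap',(.575,-.0598)),('base',(.4886,-.0662)),('org',(.5381,-.0602)),('tcp',(.4995,-.0596))]: print(nm,np.round(M.T@(np.array(p)-o)-[s,0],4))
# verify overlay
a=cv2.imread('pics/w.png')
S=lambda lx,ly,z:tuple(np.round(proj('wrist',np.r_[o+M@[lx,ly],z])).astype(int))
for lx,ly,z in [(-.11,.1975,.006),(-.11,-.1975,.006),(.125,-.1975,.006),(-.055,.032,.016),(-.055,-.032,.016),(s,.032,.04),(s,-.032,.04),(s+.039,.05,.076),(s+.039,.175,.076),(s+.039,-.075,.076),(s+.039,-.125,.052),(s,.157,.04),(s,-.157,.04)]:
    cv2.circle(a,S(lx,ly,z),1,(0,0,255),-1)
cv2.imwrite('pics/w3.png',cv2.resize(a[100:270,110:390],(800,486),interpolation=cv2.INTER_NEAREST))
E
```

```text
[ 0.56928695 -0.0572969   0.09486953  0.04581699] 5.4356235409580105
[[ -1.1   5.2]
 [  1.1  -4.4]
 [  0.1   2. ]
 [ -1.9   0.8]
 [ -4.9  -3.2]
 [ -3.2   0.3]
 [  5.3  -0.7]
 [ -0.7   5.3]
 [ -4.   -0.3]
 [  4.4   1.7]
 [  6.4  -7.3]
 [ -6.1   8.5]
 [  7.9   4.5]
 [ -0.6  -2.5]
 [  7.1  -7. ]
 [ -2.9 -11. ]
 [  4.9   1.3]
 [-14.7  -5.6]
 [  1.3   8.4]]
stop [ 0.61489791 -0.05295678] pivot [ 0.65372254 -0.04926242]
cap [-0.0404 -0.003 ]
base [-0.127  -0.0012]
org [-0.0771  0.0001]
tcp [-0.1155  0.0043]
```

View pics/w3.png

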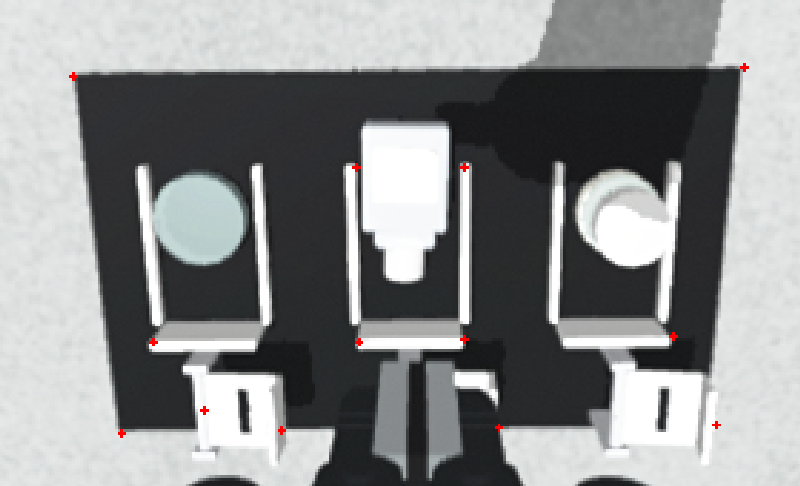

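```bash
python3 -m jog '[[[0,0,-0.01],[2.5,-0.2,4],0],[[0,0,0],[2.5,-0.2,4],0],[[0,0,0],[0,0,4.8],0],[[0,0,0],[0,0,4.8],0],[[0,0,0],[0,0,4.8],0],[[0,0,0],[0,0,4.8],0],[[0,0,0],[0,0,4.6],0],[[0,0,0],[0,0,1.2],0],[[0,0,0],[0,0,0],0],[[0,0,0],[0,0,0],0]]'; sleep 0
python3 -m jog '[[[0,0,0],[-1,0,0],0],[[0,0,0],[-1,0,0],0],[[0,0,0],[-0.5,0,0],0],[[0,0,0],[-0.5,0,0],0],[[0,0,0],[-0.5,0,0],0],[[0,0,0],[-0.5,0,0],0],[[0,0,0],[-0.5,0,0],0],[[0,0,0],[-0.5,0,0],0],[[0,0,0],[-0.4,0,0],0],[[0,0,0],[0,0,0],0]]'
python3 - <<'E'
from h import *
snap('wrist','p.png')
for k,z in dict(flask_cap=.02,flask_base=.021,flask=.006).items():
  for n in ('side','scene','wrist'):
    if k=='flask_cap' and n!='wrist': snap(n,n+'p.png')
    for r in spotter.pinpoint(n,k)[:3]:print(n,k,round(r['p'],2),np.round(r['at']),np.round(at_z(n,r['at'],z),4))
w=cv2.imread('pics/p.png');cv2.imwrite('pics/p2.png',cv2.resize(w,(800,600)))
E
```

```text
time: 5.2
tcp_pos: [0.4514, -0.0684, 0.0228]
tcp_rot: [-180.0, 0.1, -174.6]
ft_force: [0.8, -0.3, 0.6]
width: -0.001
gripper_force: 0.0
time: 6.2
tcp_pos: [0.505, -0.0629, 0.0214]
tcp_rot: [-180.0, 0.1, -174.6]
ft_force: [0.2, 0.1, -0.4]
width: -0.001
gripper_force: 0.0
side flask_cap 0.98 [329. 140.] [ 0.2348 -0.3438  0.02  ]
side flask_cap 0.73 [293. 197.] [ 0.3735 -0.0295  0.02  ]
side flask_cap 0.69 [222. 188.] [ 0.6078 -0.0567  0.02  ]
scene flask_cap 0.8 [214. 225.] [ 0.6032 -0.0529  0.02  ]
scene flask_cap 0.47 [192. 126.] [ 0.2619 -0.2929  0.02  ]
scene flask_cap 0.46 [242. 172.] [ 0.3906 -0.0501  0.02  ]
side flask_base 0.82 [249. 186.] [ 0.5171 -0.073   0.021 ]
side flask_base 0.67 [296. 209.] [0.3632 0.0287 0.021 ]
side flask_base 0.61 [308. 166.] [ 0.3175 -0.184   0.021 ]
scene flask_base 0.89 [223. 202.] [ 0.5217 -0.0604  0.021 ]
scene flask_base 0.59 [214. 146.] [ 0.322  -0.1796  0.021 ]
scene flask_base 0.46 [264. 172.] [0.3668 0.018  0.021 ]
side flask 0.84 [239. 189.] [ 0.5521 -0.0724  0.006 ]
side flask 0.73 [318. 159.] [ 0.2777 -0.2475  0.006 ]
scene flask 0.98 [220. 217.] [ 0.5642 -0.0539  0.006 ]
scene flask 0.72 [198. 134.] [ 0.2812 -0.2611  0.006 ]
scene flask 0.54 [256. 174.] [ 0.3752 -0.005   0.006 ]
wrist flask 0.57 [249. 308.] [ 0.5615 -0.0619  0.006 ]
```

View pics/p2.png

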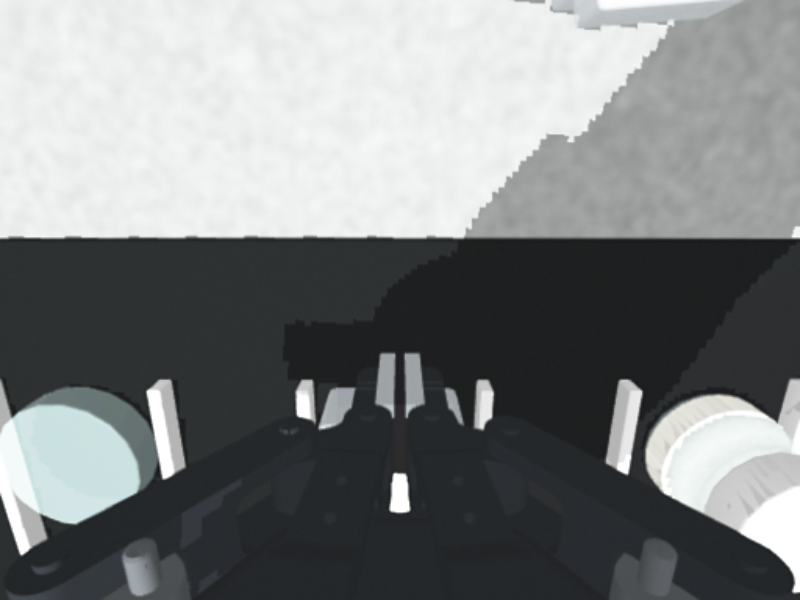

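The wrist image shows the finger centred behind the flask, between the rails at about (305,400) and (485,400). The cap is about 10 mm short of the stop, so I'll push on slowly and watch the force.

```bash
python3 -m jog '[[[0,0,0],[-0.2,0,0],0],[[0,0,0],[-0.2,0,0],0],[[0,0,0],[-0.2,0,0],0],[[0,0,0],[0,0,0],0]]'; python3 -m jog '[[[0,0,0],[-0.2,0,0],0],[[0,0,0],[-0.1,0,0],0],[[0,0,0],[0,0,0],0]]'
```

```text
time: 7.2
tcp_pos: [0.5102, -0.0624, 0.0213]
tcp_rot: [-180.0, 0.0, -174.6]
ft_force: [-0.3, 0.2, -0.4]
width: 0.003
gripper_force: 0.2
time: 7.5
tcp_pos: [0.5116, -0.0623, 0.0211]
tcp_rot: [180.0, -0.1, -174.6]
ft_force: [-4.6, -1.4, 3.4]
width: 0.001
gripper_force: 2.5
```

```bash
python3 -m jog '[[[0,0,0],[-0.2,0,0],0],[[0,0,0],[0,0,0],0],[[0,0,0],[0,0,0],0]]'; python3 - <<'E'
from h import *
for n in ('side','scene'):
  snap(n,n+'q.png')
  for k,z in dict(flask_cap=.02,flask_base=.021,flask=.006).items():
    for r in spotter.pinpoint(n,k)[:3]:
      p=at_z(n,r['at'],z)
      if p[0]>.45:print(n,k,round(r['p'],2),np.round(r['at']),np.round(p,4))
a=cv2.imread('pics/sceneq.png')[180:260,160:290];b=cv2.imread('pics/sideq.png')[140:235,190:290]
cv2.imwrite('pics/q.png',np.hstack([cv2.resize(a,(400,300),interpolation=cv2.INTER_CUBIC),cv2.resize(b,(400,300),interpolation=cv2.INTER_CUBIC)]))
E
```

```text
time: 7.8
tcp_pos: [0.5117, -0.0623, 0.0208]
tcp_rot: [179.9, -0.3, -174.6]
ft_force: [-9.2, -1.4, 7.0]
width: -0.001
gripper_force: 4.7
side flask_cap 0.79 [223. 188.] [ 0.6052 -0.0569  0.02  ]
side flask_base 0.6 [248. 187.] [ 0.5203 -0.0645  0.021 ]
side flask 0.88 [236. 187.] [ 0.5619 -0.0817  0.006 ]
side flask 0.66 [220. 167.] [ 0.6262 -0.178   0.006 ]
scene flask_cap 0.95 [212. 226.] [ 0.6094 -0.0572  0.02  ]
scene flask_base 0.96 [223. 204.] [ 0.5251 -0.0572  0.021 ]
scene flask 0.97 [221. 218.] [ 0.5649 -0.0479  0.006 ]
```

View pics/q.png

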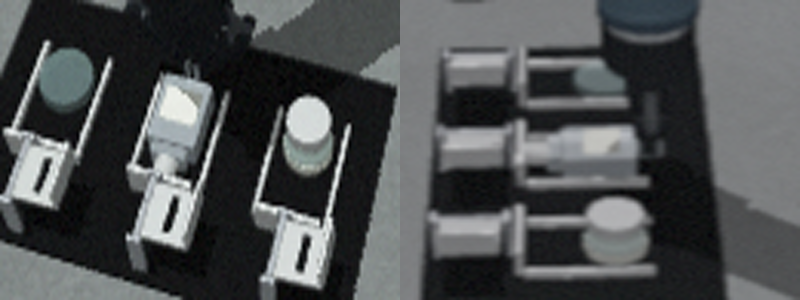

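The flask is against the stop: pushing further moved it 0.1 mm at 9 N. The pictures show the cap at the stop, with all markers on the left. I'll retreat and go left of the middle marker's lip.

```bash
python3 -m jog '[[[0,0,0],[1,0,0],0],[[0,0,0],[2,0,0],0],[[0,0,0],[0,0,-4],0],[[0,0,0],[0,0,-4],0],[[0,0,0],[0,0,-4],0],[[0,0,0],[-3.5,1.7,0],0],[[0,0,0],[-3.5,1.7,0],0],[[0,0,0],[-3.5,1.7,0],0],[[0,0,0],[-3.5,1.7,0],0],[[0,0,0],[-3.3,1.7,0],0],[[0,0,0],[0,0,0],0],[[0,0,0],[0,0,3],0],[[0,0,0],[0,0,3],0],[[0,0,0],[0,0,1],0],[[0,0,0],[0,0,0],0],[[0,0,0],[0,0,0],0]]'; cat >> h.py <<'E'
def rk(p):
    t=np.radians(5.4356); d=np.array(p)[:2]-[.6149,-.0530]
    return np.array([np.cos(t)*d[0]+np.sin(t)*d[1]-.039,-np.sin(t)*d[0]+np.cos(t)*d[1],p[2]-.052])
E
python3 - <<'E'
from h import *
print('rel pivot',rk(bot.state()['tcp_pos']),bot.state()['ft_force'])
a=snap('scene','sr.png');b=snap('side','si.png')
cv2.imwrite('pics/r.png',np.hstack([cv2.resize(a[180:260,160:290],(400,300),interpolation=cv2.INTER_CUBIC),cv2.resize(b[140:235,190:290],(400,300),interpolation=cv2.INTER_CUBIC)])[:,:,::-1])
E
```

```text
time: 9.8
tcp_pos: [0.65, 0.0358, 0.0725]
tcp_rot: [-180.0, 0.1, -174.6]
ft_force: [0.6, 0.1, 0.3]
width: 0.002
gripper_force: 0.0
rel pivot [0.00437456 0.08508716 0.0205069 ] [0.64025708 0.08241792 0.28997604]
```

View pics/r.png

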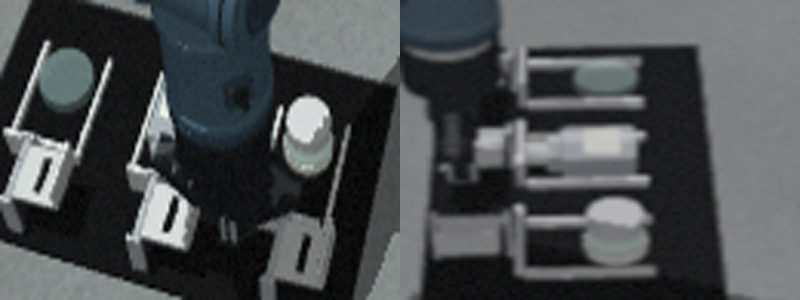

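The finger stands between the middle marker's lip and the left post, clear of both. Next I'll ease in to contact.

```bash
python3 -m jog '[[[0,0,0],[0.4,0,0.4],0],[[0,0,0],[0,-0.7,0],0],[[0,0,0],[0,-0.4,0],0],[[0,0,0],[0,-0.3,0],0],[[0,0,0],[0,0,0],0]]'; python3 -m jog '[[[0,0,0],[0,-0.3,0],0],[[0,0,0],[0,-0.3,0],0],[[0,0,0],[0,0,0],0]]';  python3 -m jog '[[[0,0,0],[0,-0.3,0],0],[[0,0,0],[0,0,0],0]]'; python3 -c "
from h import *
print(rk(bot.state()['tcp_pos']))"
```

```text
time: 10.4
tcp_pos: [0.6467, 0.0206, 0.0675]
tcp_rot: [-180.0, 0.0, -174.7]
ft_force: [0.3, -0.0, 0.4]
width: 0.0
gripper_force: 0.0
time: 10.7
tcp_pos: [0.6472, 0.0151, 0.0674]
tcp_rot: [-180.0, 0.0, -174.6]
ft_force: [-0.6, 0.1, 0.5]
width: -0.002
gripper_force: 0.0
time: 10.9
tcp_pos: [0.6474, 0.0122, 0.0674]
tcp_rot: [-180.0, 0.0, -174.6]
ft_force: [0.4, -0.1, -0.4]
width: -0.0
gripper_force: 0.0
[-0.00046848  0.06186488  0.01536435]
```

```bash
python3 -m jog '[[[0,0,0],[0,-0.2,0],0],[[0,0,0],[0,0,0],0]]'; python3 -m jog '[[[0,0,0],[0,-0.2,0],0],[[0,0,0],[0,0,0],0]]';  python3 -m jog '[[[0,0,0],[0,-0.2,0],0],[[0,0,0],[0,0,0],0]]'; python3 -c "
from h import *
print(rk(bot.state()['tcp_pos']))
snap('scene','t0.png');snap('side','t1.png')
for n in ('scene','side'):
  for r in spotter.search_frame(n,'marker_middle'): print(n,r)"
```

```text
time: 11.1
tcp_pos: [0.6476, 0.0111, 0.0673]
tcp_rot: [180.0, 0.0, -174.6]
ft_force: [-0.8, 0.2, 0.7]
width: 0.001
gripper_force: 0.2
time: 11.3
tcp_pos: [0.6476, 0.0107, 0.0674]
tcp_rot: [179.9, -0.0, -174.5]
ft_force: [-0.8, 4.4, 2.1]
width: -0.003
gripper_force: 2.4
time: 11.5
tcp_pos: [0.6477, 0.0103, 0.0675]
tcp_rot: [179.8, -0.0, -174.5]
ft_force: [-1.7, 7.9, 4.7]
width: -0.002
gripper_force: 4.5
[-0.0003914   0.05995003  0.01549246]
scene {'box': [204.7, 228.7, 18.1, 16.8], 'p': 0.49}
side {'box': [245.0, 109.9, 31.2, 22.9], 'p': 0.59}
```

```bash
python3 -m jog '[[[0,0,0],[0,-0.17,-0.41],0],[[0,0,0],[0,-0.17,-0.41],0],[[0,0,0],[0,-0.24,-0.39],0],[[0,0,0],[0,-0.24,-0.39],0],[[0,0,0],[0,0,0],0]]'; python3 -m jog '[[[0,0,0],[0,-0.3,-0.34],0],[[0,0,0],[0,-0.3,-0.34],0],[[0,0,0],[0,0,0],0]]'; python3 -c "
from h import *
print(rk(bot.state()['tcp_pos']))
a=snap('scene','t2.png');b=snap('side','t3.png')
cv2.imwrite('pics/t.png',np.hstack([cv2.resize(a[180:260,160:290],(400,300),interpolation=cv2.INTER_CUBIC),cv2.resize(b[140:235,190:290],(400,300),interpolation=cv2.INTER_CUBIC)])[:,:,::-1])"
```

```text
time: 12.2
tcp_pos: [0.6489, -0.0023, 0.0841]
tcp_rot: [-180.0, 0.0, -174.7]
ft_force: [-1.2, 2.9, 2.8]
width: -0.002
gripper_force: 1.9
time: 12.5
tcp_pos: [0.6494, -0.0089, 0.0905]
tcp_rot: [-179.9, 0.0, -174.7]
ft_force: [-0.1, 0.3, 0.9]
width: -0.001
gripper_force: 0.1
[-0.0004365   0.04059795  0.03854806]
```

View pics/t.png

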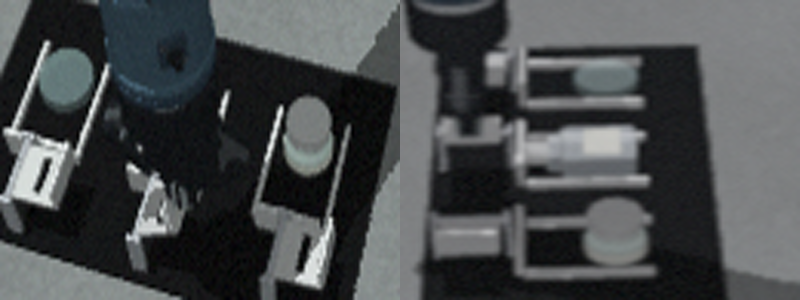

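The scene crop shows the paddle swung up, roughly 45–55°, and the side view agrees. I'll back off a little, lower the tip behind the disc face, then push toward −y.

```bash
python3 -m jog '[[[0,0,0],[0,0.6,0],0],[[0,0,0],[0,0.2,0.5],0],[[0,0,0],[0,0,0.5],0],[[0,0,0],[0,0,0.3],0],[[0,0,0],[0,0,0],0]]'; python3 -m jog '[[[0,0,0],[0,-0.5,0],0],[[0,0,0],[0,-0.3,0],0],[[0,0,0],[0,-0.3,0],0],[[0,0,0],[0,-0.3,0],0],[[0,0,0],[0,-0.3,0],0]]'; python3 -c "
from h import *
print(rk(bot.state()['tcp_pos']))"
```

```text
time: 13.1
tcp_pos: [0.6479, 0.0005, 0.0762]
tcp_rot: [-180.0, -0.1, -174.6]
ft_force: [-0.1, -0.3, -0.4]
width: 0.002
gripper_force: 0.0
time: 13.6
tcp_pos: [0.649, -0.0038, 0.0789]
tcp_rot: [179.1, -0.2, -174.2]
ft_force: [-13.8, 27.3, 26.1]
width: -0.003
gripper_force: 19.1
[-0.00041405  0.04576068  0.02694544]
```

```bash
python3 -m jog '[[[0,0,0],[0,0.8,0],0],[[0,0,0],[0,0.7,0],0],[[0,0,0],[0,1.5,0],0],[[0,0,0],[0,0,0],0]]'; python3 -c "
from h import *
print(rk(bot.state()['tcp_pos']))
a=snap('scene','t2.png');b=snap('side','t3.png')
cv2.imwrite('pics/u.png',np.hstack([cv2.resize(a[205:250,180:235],(400,327),interpolation=cv2.INTER_CUBIC),cv2.resize(b[160:210,190:250],(400,327),interpolation=cv2.INTER_CUBIC)])[:,:,::-1])"
```

```text
time: 14.0
tcp_pos: [0.6473, 0.0162, 0.0769]
tcp_rot: [179.9, 0.0, -174.5]
ft_force: [-0.8, 1.0, -0.6]
width: 0.0
gripper_force: 0.0
[-0.00019637  0.065851    0.02489996]
```

View pics/u.png

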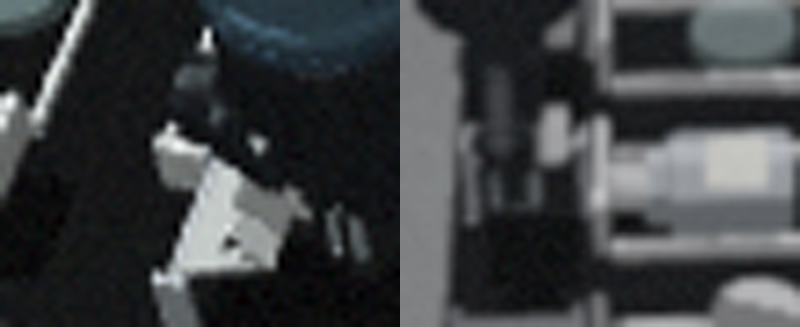

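The scene crop shows the paddle only partly raised: near post at (170,290), paddle/lip corner at about (275,265). I'll get the angle by projecting the model.

```bash
python3 - <<'E'
from h import *
t=np.radians(5.4356);M=np.array([[np.cos(t),-np.sin(t)],[np.sin(t),np.cos(t)]])
def W(x,y,z): return np.r_[M@[x+.039,y]+[.6149,-.0530],z+.052]
cr=lambda p:np.round((p-[180,205])*[400/55,327/45])
print('postL',cr(proj('scene',W(.028,0,.007))))
for d in range(0,91,15):
    a=np.radians(d); r=lambda x,y,z:W(x,y*np.cos(a)-z*np.sin(a),y*np.sin(a)+z*np.cos(a))
    print(d,'c+',cr(proj('scene',r(.023,.05,-.002))),'rim+',cr(proj('scene',r(.023,.05,.024))),'rim-',cr(proj('scene',r(-.023,.05,.024))),'pin+',cr(proj('scene',r(.023,0,0))),'pin-',cr(proj('scene',r(-.023,0,0))))
E
```

```text
postL [168. 274.]
0 c+ [300. 304.] rim+ [294. 274.] rim- [332. 168.] pin+ [175. 270.] pin- [214. 167.]
15 c+ [294. 288.] rim+ [271. 255.] rim- [309. 148.] pin+ [175. 270.] pin- [214. 167.]
30 c+ [280. 271.] rim+ [240. 236.] rim- [280. 129.] pin+ [175. 270.] pin- [214. 167.]
45 c+ [258. 254.] rim+ [205. 220.] rim- [246. 113.] pin+ [175. 270.] pin- [214. 167.]
60 c+ [229. 238.] rim+ [167. 207.] rim- [209. 100.] pin+ [175. 270.] pin- [214. 167.]
75 c+ [197. 223.] rim+ [130. 199.] rim- [172.  93.] pin+ [175. 270.] pin- [214. 167.]
90 c+ [163. 212.] rim+ [ 96. 196.] rim- [139.  90.] pin+ [175. 270.] pin- [214. 167.]
```

The marker is at about 33°. I'll put the tip lower, beside the paddle corner, and follow the arc up so friction helps.

```bash
python3 -m jog '[[[0,0,0],[0,0,0.8],0],[[0,0,0],[0,0,0.7],0],[[0,0,0],[0,-0.6,0],0],[[0,0,0],[0,-0.6,0],0],[[0,0,0],[0,-0.3,0],0],[[0,0,0],[0,0,0],0]]'; python3 -m jog '[[[0,0,0],[0,-0.27,-0.35],0],[[0,0,0],[0,-0.27,-0.35],0],[[0,0,0],[0,-0.33,-0.3],0],[[0,0,0],[0,-0.33,-0.3],0],[[0,0,0],[0,-0.36,-0.24],0],[[0,0,0],[0,-0.36,-0.24],0],[[0,0,0],[0,0,0],0]]'; python3 -c "
from h import *
print(rk(bot.state()['tcp_pos']))"
```

```text
time: 14.7
tcp_pos: [0.6478, 0.0026, 0.0625]
tcp_rot: [179.7, -0.1, -174.5]
ft_force: [-5.4, 10.5, 7.3]
width: -0.003
gripper_force: 5.0
time: 15.4
tcp_pos: [0.6505, -0.0222, 0.0801]
tcp_rot: [-179.9, 0.0, -174.7]
ft_force: [0.2, 0.9, -1.1]
width: -0.002
gripper_force: 0.0
[-0.00060243  0.02726946  0.0281478 ]
```

```bash
python3 -m jog '[[[0,0,0],[0,-0.45,0],0],[[0,0,0],[0,-0.45,0],0],[[0,0,0],[0,-0.45,0],0],[[0,0,0],[0,-0.45,0],0],[[0,0,0],[0,-0.45,0],0],[[0,0,0],[0,-0.45,0],0],[[0,0,0],[0,0,0],0]]'; python3 -m jog '[[[0,0,0],[0,-0.5,0.15],0],[[0,0,0],[0,-0.5,0.2],0],[[0,0,0],[0,-0.4,0.3],0],[[0,0,0],[0,-0.4,0.3],0],[[0,0,0],[0,0,0],0]]'; python3 -c "
from h import *
print(rk(bot.state()['tcp_pos']))
a=snap('scene','t2.png');b=snap('side','t3.png')
cv2.imwrite('pics/v.png',np.hstack([cv2.resize(a[205:250,180:235],(400,327),interpolation=cv2.INTER_CUBIC),cv2.resize(b[160:210,190:250],(400,327),interpolation=cv2.INTER_CUBIC)])[:,:,::-1])"
```

```text
time: 16.1
tcp_pos: [0.653, -0.0487, 0.0799]
tcp_rot: [-180.0, -0.0, -174.7]
ft_force: [-0.6, -1.4, 0.5]
width: 0.001
gripper_force: 0.0
time: 16.6
tcp_pos: [0.6544, -0.0664, 0.0699]
tcp_rot: [-180.0, -0.0, -174.7]
ft_force: [-0.7, -0.0, -0.4]
width: -0.003
gripper_force: 0.0
[-0.00096763 -0.01711503  0.01786536]
```

View pics/v.png

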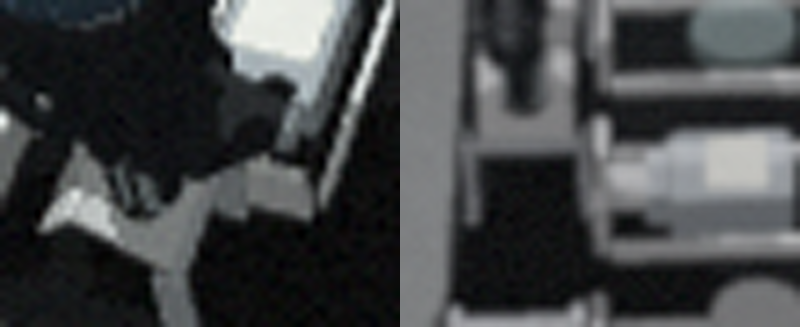

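The paddle is past the top and leaning right, with its lip tip at about (60,215) in the scene crop. I'll press it down to level.

```bash
python3 -m jog '[[[0,0,0],[0,-0.4,0.4],0],[[0,0,0],[0,-0.3,0.4],0],[[0,0,0],[0,-0.2,0.4],0],[[0,0,0],[0,0,0.3],0],[[0,0,0],[0,0,0],0]]'; python3 -m jog '[[[0,0,0],[0,0,0.2],0],[[0,0,0],[0,0,0.1],0],[[0,0,0],[0,0,0],0]]';  python3 -c "
from h import *
print(rk(bot.state()['tcp_pos']))"
```

```text
time: 17.2
tcp_pos: [0.6551, -0.0746, 0.0548]
tcp_rot: [-180.0, -0.1, -174.6]
ft_force: [-0.1, 0.1, -0.4]
width: 0.001
gripper_force: 0.0
time: 17.5
tcp_pos: [0.6556, -0.0744, 0.054]
tcp_rot: [180.0, 0.0, -174.6]
ft_force: [-5.1, -0.2, 13.0]
width: 0.003
gripper_force: 6.5
[-0.00047359 -0.0251349   0.00200827]
```

The tip sits at the level disc-face height and pushes against the joint's stop. I'll lift straight off and check.

```bash
python3 -m jog '[[[0,0,0],[0,0,-1],0],[[0,0,0],[0,0,-3],0],[[0,0,0],[0,0,-4.5],0],[[0,0,0],[0,0,-4.5],0],[[0,0,0],[0,0,-4.5],0],[[0,0,0],[0,0,-4.5],0],[[0,0,0],[4,0,-3],0],[[0,0,0],[4.5,0,0],0],[[0,0,0],[4.5,0,0],0],[[0,0,0],[4.5,0,0],0],[[0,0,0],[0,0,0],0],[[0,0,0],[0,0,0],0]]'; python3 -c "
from h import *
a=snap('scene','z2.png');b=snap('side','t3.png')
for k,z in dict(flask_cap=.02,flask_base=.021,stop_middle=.023).items():
    for r in spotter.pinpoint('scene',k)[:2]:print(k,round(r['p'],2),np.round(rk(at_z('scene',r['at'],z)),3))
cv2.imwrite('pics/y.png',np.hstack([cv2.resize(a[180:260,160:290],(400,300),interpolation=cv2.INTER_CUBIC),cv2.resize(b[140:235,190:290],(400,300),interpolation=cv2.INTER_CUBIC)])[:,:,::-1])"
```

```text
time: 18.7
tcp_pos: [0.4812, -0.0906, 0.3031]
tcp_rot: [180.0, 0.1, -174.6]
ft_force: [0.7, 0.7, -0.0]
width: -0.001
gripper_force: 0.0
flask_cap 0.7 [-0.259  0.033 -0.032]
flask_cap 0.69 [-0.037  0.005 -0.032]
flask_base 0.94 [-0.126  0.001 -0.031]
flask_base 0.77 [-0.276  0.095 -0.031]
stop_middle 0.63 [-0.035 -0.001 -0.029]
stop_middle 0.59 [-0.016  0.126 -0.029]
```

View pics/y.png

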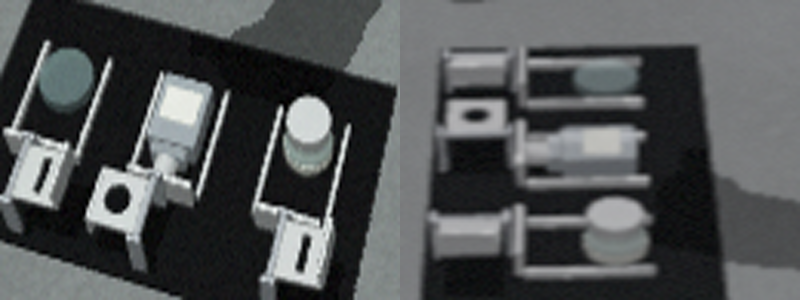

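The middle marker lies level with its disc face up at about (118,200). The flask is still at its stop, and the other two markers are unchanged.

```bash
python3 -c "
from bench import order
print(order.sign_off())"
```

```text
the job is handed in; nothing more can be done
None
```

I slid the flask home against the middle bay's end stop and flipped that bay's marker so it lies level, disc face up; the last pictures showed the other two markers, the dish and the jar unmoved, and the job is handed in (no verdict was returned).

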